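Hold the blind spacer hole-up at the fume extractor

TASK

I want to run adhesive into the blind hole of the long square aluminium spacer that lies on its side on the mat: first start the fume extractor by pushing the button on its top fully down and letting it come back up, then pick up the spacer, find which of its two ends has the hole, and turn it so that the hole faces straight up. Hold it in the air like that, still, with its middle about 10 cm in front of the middle of the extractor's intake grille and touching nothing but your gripper, and finish while still holding it; leave everything else on the bench where it is.

Things in the scene. Friction and masses are not known exactly. Their poses are not given: they have to be found in the camera images.
- extractor: Bench fume extractor, fixed: grey upright box 110 (x) x 200 (y) x 220 high on a foot plate 150 x 210 x 10. Origin: centre of its underside, z up. Its front, -x, is the black intake grille (176 x 176, 60 ahead of the origin); a round fan guard is on its back. It stands at the robot's right, grille roughly towards world +y; place and direction vary.
- intake (a point): The middle of the extractor's intake grille, 115 above the bench, in the plane of the grille. Axes as the extractor's: -x points straight out of the grille, z up.
- start_button (a joint): Travel of the round steel push button in the middle of the extractor's top (28 in diameter, standing 10 proud of a black housing 44 wide, 4 proud when down): 0 = up, 0.006 m = fully down; pressed straight down, fully down takes 5 N, a spring lifts it again.
- start_button_top (a point): Centre of the button's top face, 242 above the bench when up; moves with the button.
- spacer: The blind spacer, aluminium, 0.18-0.27 kg: square body 40 x 40, 48 long, with a round spigot 34 in diameter, 6 long, at each end; 60 overall along its x. In its +x end is a blind hole 20 in diameter, 26 deep; the -x end is plain, else the ends look alike. It starts lying on a square side, pointing any way. Origin: centre of that underside, 20 below its axis; z up then.
- spacer_mid (a point): The middle of the spacer, on its axis (20 above the underside it lies on at the start).
- spacer_hole (a point): The centre of the hole's mouth, 30 from the middle along the spacer's +x.
- sleeve_a: A short square aluminium spacer 40 x 40 x 22 high with an 18 hole right through it, standing on the mat with the hole upright; leave it alone. Origin: centre of its underside. It may trade places with the blind spacer.
- sleeve_b: A second one just like sleeve_a; leave it alone.
- multimeter: Black multimeter with a grey face, 170 x 86 x 47 high, lying face up at the back of the mat; leave it alone. Origin: centre of its underside, x along its length.
- screwdriver: Screwdriver 200 long lying at the back of the mat, 26 high at the handle; leave it alone. Origin: on the bench under the middle of its length, handle to -x.
- solder_reel: Reel of solder, 54 in diameter, 47 high, stands on the bench; leave it alone. Origin: centre of its underside.
- adhesive: White adhesive bottle, 34 in diameter, 95 high, stands on the bench; leave it alone. Origin: centre of its underside.
Not all that is in view belongs to the job. What is shaped like the spacer but black or green is not meant.

How it is judged:
By the outcome, as a careful person would: the job done as asked, in the order asked, and still so for the second after the job is handed in, while the arm keeps its last pose, push and grip.
It also fails if it takes over 64 s, if anything falls off the work surface, if the arm or the gripper's body presses on something with over 40 N, if the wrist force passes 120 N, or if a joint passes its speed limit or range.

ROBOT

A 7-joint arm with a two-finger parallel gripper is mounted at the origin on the work surface. World frame = base frame: x ahead of the robot, y to its left, z up, the work surface at z = 0. Lengths are in mm, angles in rad, forces in N, time in s.
With the tool pointing down it reaches from about 425 to 950 mm from the base axis. Payload 4.7 kg.
Tool frame: the origin (TCP) lies at the very end of the fingers, on their centre line; the grasp point (between the pads) lies 19 mm behind it; z points along the fingers, y is the direction in which the jaws open and shut (so a half turn about z gives the same grasp; the last joint's range is limited). The gripper opens to 87 mm and grips with 3 to 60 N. Pads are 19 mm wide; open, the fingers measure 117 mm over their backs; the gripper's body (75 mm by 190 mm) begins 51 mm behind the grasp point.
Start: joints at [1.3, 0.469, -0.049, 1.532, 0.024, 1.141, -0.082], TCP at [161.676, -655.37, 222.573] pointing down, gripper open.
Joint ranges: [-2.59, 2.59], [-0.33, 1.99], [-1.39, 1.29], [0.1, 2.45], [-1.04, 4.18], [0.21, 1.99], [-2.66, 2.66]. Speed limits (rad/s): [2.57, 2.57, 3.14, 3.14, 3.14, 3.14, 3.14].

INTERFACE

Orientations are given as a unit quaternion [w, x, y, z].
In Python, from plant import robot gives the robot as it stands.
- The arm moves only by the tool step_arm, never from a script. Its argument "motion" is a list of rows, each a list of 7 numbers: the turn, a rotation vector about the tool's x, y, z in rad, then the shift along the tool's x, y, z in m, then the closure, from 0 (fully open) to 1 (shut). In form: [[ax, ay, az, x, y, z, hand], ...]. A call has 1 to 20 rows; each row shifts and turns the commanded pose from where the row before left it, along the tool's axes as they then stand; what a row does not reach is not made up. A row lasts 1/10 s, in which the tool goes at most 50 mm and 8.59 degrees, less where a joint would pass 70% of its speed; a pose out of reach is approached as far as the arm can. A call with a gripper value outside its range is refused whole. The fingers move at their own pace and stop on an object; "squeeze" is the grip in N (left out, the last holds). Time passes only in rows, so rows that do not move let the fingers close. It gives the time, the measured TCP pose, the force and the opening at its end, in the units of the state.
- robot.sense(): the state, without advancing time (a new reading comes with each control period).
- robot.capture(name): name is "scene" or "top" or "wrist"; returns the picture (400x640x3 uint8, red, green, blue); there is no depth.
- robot.get_calibration(name): a dict with "vfov" (degrees; the focal length in pixels is half the picture's height over the tangent of half this angle, whatever the lens; pixels are square), "cx", "cy" (the principal point, pixels), "dist_coeffs" ([k1, k2, p1, p2, k3] as OpenCV has them; the pictures are not rectified), "pose" (4x4, takes a point from camera to world coordinates); the wrist camera has in their place "mount" (4x4, takes a point from camera to tool coordinates, whose origin is the TCP and whose axes are the flange's). Camera axes: x right, y up, looking along -z (the intrinsics and any distortion apply to the point x, -y, -z); pixel columns grow to the right and rows downward; lengths in mm; the calibration is good to about 2 mm. A picture is of the moment at which its call begins: read the wrist's pose just before it. get_calibration takes no time and is no camera call.
- robot.close_job(): hands the job in, once; it reports no verdict.
The state is a dict: "time": time; "joints": joint angles; "qvel": joint speeds; "joint_efforts": joint torques, N m; "tool_pos": TCP position; "orientation": TCP orientation; "contact_force": force on the tool from outside, world axes, zero at the start; "torque": the same for the moment, N m; "opening": opening from 0.0 (shut) to 1.0 (fully open).
Only numpy, scipy, OpenCV 4.12 (cv2) and the standard library are available. Lean on these libraries where they do the work, as an engineer would, in place of code of your own. Each camera call takes 0.05 s, during which the arm holds its last target. There are 200 camera calls.

## Working session

There is one attempt and no reset: what is moved stays moved. The work goes in short steps, Python scripts to look and compute and a tool call to move; the robot and the scene stay as the last step left them, time stands still between calls to the robot, and variables do not carry over. Pictures are saved under pics/ and viewed, about 8 in all and at most 12, crops included, and the job is handed in when it is done.

Besides the shell and the picture viewer there is one more tool, called after ">>>" as name(argument=value, ...), one argument or row to a line, values as JSON. step_arm: Moves the arm, as the interface text tells. Its arguments: {"type":"object","properties":{"motion":{"type":"array"},"squeeze":{"type":"number"}},"required":["motion"]}

```bash
mkdir -p pics; ls; cat > h.py <<'E'
import numpy as np, cv2
from scipy.spatial.transform import Rotation as R
from plant import robot
def K(c):
    f=200/np.tan(np.radians(c["vfov"])/2); return np.array([[f,0,c["cx"]],[0,f,c["cy"]],[0,0,1.]])
def campose(name,s=None):
    c=robot.get_calibration(name)
    if name!="wrist": return c,np.array(c["pose"])
    s=s or robot.sense(); T=np.eye(4); w,x,y,z=s["orientation"]
    T[:3,:3]=R.from_quat([x,y,z,w]).as_matrix(); T[:3,3]=s["tool_pos"]
    return c,T@np.array(c["mount"])
def ray(name,px,s=None):
    c,P=campose(name,s); u=cv2.undistortPoints(np.array(px,float).reshape(-1,1,2),K(c),np.array(c["dist_coeffs"],float)).reshape(-1,2)
    d=np.c_[u[:,0],-u[:,1],-np.ones(len(u))]@P[:3,:3].T
    return P[:3,3],d
def onz(name,px,z,s=None):
    o,d=ray(name,px,s); return o+d*((z-o[2])/d[:,2])[:,None]
def proj(name,X,s=None):
    c,P=campose(name,s); p=(np.atleast_2d(X)-P[:3,3])@P[:3,:3]; p=p*[1,-1,-1]
    return cv2.projectPoints(p,np.zeros(3),np.zeros(3),K(c),np.array(c["dist_coeffs"],float))[0].reshape(-1,2)
def save(n,im): cv2.imwrite(f"pics/{n}.png",im[:,:,::-1])
E
python3 - <<'E'
from h import *
s=robot.sense(); print(s)
for n in("scene","top","wrist"):
    im=robot.capture(n); np.save(f"pics/{n}0.npy",im); save(n+"0",im)
    print(n,robot.get_calibration(n))
E
```

```text
pics
{'time': 0.0, 'joints': array([ 1.30009787,  0.46940897, -0.04858946,  1.53367428,  0.0240981 ,
        1.14100295, -0.08230358]), 'qvel': array([-0.00083523, -0.00065749, -0.00243366, -0.00145269, -0.00065652,
        0.00087312, -0.00029148]), 'joint_efforts': array([ 4.73837717e-04, -5.07979023e+01, -8.07997724e-02, -2.36165500e+01,
       -6.13822276e-02,  3.78337177e-02,  1.66901236e-04]), 'tool_pos': array([ 161.49356667, -654.78590482,  221.52963083]), 'orientation': array([-9.42107042e-04,  9.92698811e-01,  1.20615753e-01, -1.50152911e-04]), 'contact_force': array([ 0.4591521 ,  0.01645864, -0.9162918 ]), 'torque': array([ 0.01728552, -0.01119571,  0.01218136]), 'opening': 0.996154110232916}
scene {'vfov': 51.80390215778024, 'cx': 318.08261083385213, 'cy': 196.29144109029247, 'dist_coeffs': array([-0.09303629,  0.        ,  0.        ,  0.        ,  0.        ]), 'pose': array([[-5.45322146e-01, -5.47526667e-01,  6.34695444e-01,
         1.23941231e+03],
       [ 8.38219969e-01, -3.53198234e-01,  4.15497642e-01,
         4.06901535e+02],
       [-3.32272921e-03,  7.58594
[... 476 characters left out ...]
27e+01],
       [-1.11483576e-02,  1.18609359e-01,  9.92878409e-01,
         1.11539211e+03],
       [ 0.00000000e+00,  0.00000000e+00,  0.00000000e+00,
         1.00000000e+00]])}
wrist {'vfov': 63.09364063661262, 'cx': 323.0402827929181, 'cy': 193.13607331080667, 'dist_coeffs': array([-0.0622949,  0.       ,  0.       ,  0.       ,  0.       ]), 'mount': array([[-4.89022518e-04,  9.68708659e-01,  2.48200111e-01,
         6.75836834e+01],
       [ 9.99999880e-01,  4.76368397e-04,  1.11040513e-04,
        -1.70029584e+00],
       [-1.06687822e-05,  2.48200135e-01, -9.68708776e-01,
        -1.62313636e+02],
       [ 0.00000000e+00,  0.00000000e+00,  0.00000000e+00,
         1.00000000e+00]])}
```

View pics/scene0.png

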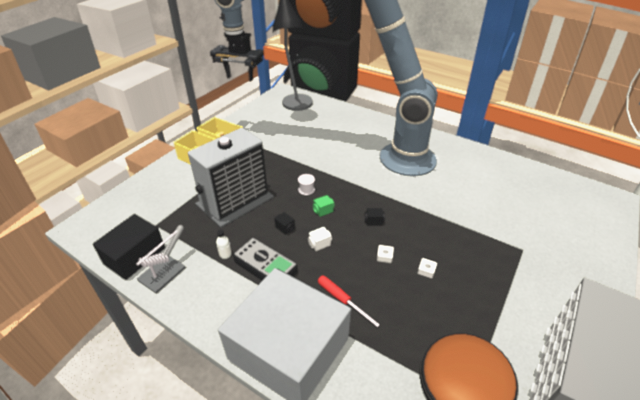

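View pics/top0.png

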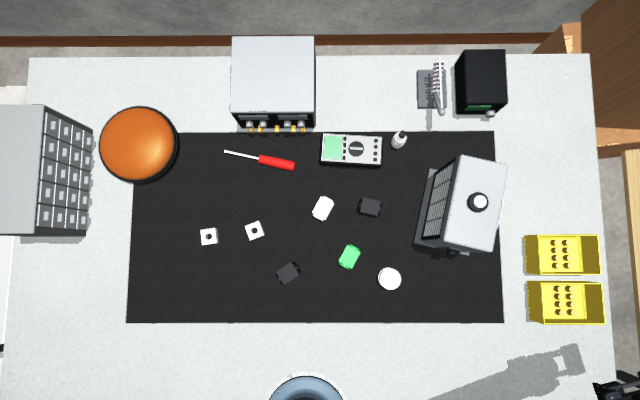

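Scene: the white blind spacer at scene (320,239) / top (323,208). Sleeves are at top (208,237) and (254,230). Look-alikes are black at (370,207) and (288,272), and green at (349,257). The extractor button is at top (479,201) / scene (225,143). The white-silver one with no hole on top is the only one that fits; I'll confirm it in an enlarged crop while measuring.

```bash
python3 - <<'E'
from h import *
t=np.load("pics/top0.npy"); sc=np.load("pics/scene0.npy")
def blobs(im,roi,lo,hi=256,n=""):
    x0,y0,x1,y1=roi; g=cv2.cvtColor(im,cv2.COLOR_RGB2GRAY)[y0:y1,x0:x1]
    m=((g>=lo)&(g<hi)).astype(np.uint8); cs,_=cv2.findContours(m,0,1)
    c=max(cs,key=cv2.contourArea)+[x0,y0]; return c
c=blobs(t,(305,190,342,228),110); r=cv2.minAreaRect(c.astype(np.float32)); print("spacer top",r,cv2.contourArea(c))
b=cv2.boxPoints(r); print(onz("top",b,40)); M=onz("top",[r[0]],40)[0]; print("mid",M)
c2=blobs(sc,(305,222,336,254),110); print("scene rect",cv2.boundingRect(c2)); print("proj mid",proj("scene",[M[0],M[1],20]))
# extractor
c=blobs(t,(430,140,515,262),150); r=cv2.minAreaRect(c.astype(np.float32)); print("ext",r); b=cv2.boxPoints(r); print(onz("top",b,220).round(1))
# button
c=blobs(t,(466,188,495,215),245);e=cv2.fitEllipse(c); print("btn",e,onz("top",[e[0]],242))
print(t[201,460:500].mean(-1).astype(int), t[185:218,479].mean(-1).astype(int))
a=cv2.resize(t[130:270,400:520],None,fx=4,fy=4,interpolation=cv2.INTER_CUBIC)
d=cv2.resize(t[185:230,295:345],(300,270),interpolation=cv2.INTER_CUBIC); d2=cv2.resize(sc[220:256,300:340],(300,270),interpolation=cv2.INTER_CUBIC)
o=np.zeros((560,780,3),np.uint8); o[:,:480]=a; o[:270,480:]=d; o[280:550,480:]=d2; save("crop1",o)
E
```

```text
spacer top ((322.300048828125, 207.90003967285156), (16.54690170288086, 23.702320098876953), 26.56505012512207) 337.5
[[522.85026252 -12.3157585   40.        ]
 [579.1324134  -40.24078508  40.        ]
 [559.28957142 -79.37142299  40.        ]
 [503.26764798 -51.2875695   40.        ]]
mid [541.03919753 -45.78747707  40.        ]
scene rect (308, 226, 24, 25)
proj mid [[319.5533854  238.38570377]]
ext ((478.99993896484375, 200.49996948242188), (120.99998474121094, 69.99998474121094), 90.0)
[[ 674.6 -320.5  220. ]
 [ 673.8 -475.3  220. ]
 [ 407.5 -460.5  220. ]
 [ 407.4 -311.   220. ]]
btn ((479.75933837890625, 200.98768615722656), (10.476351737976074, 11.237071990966797), 110.52377319335938) [[ 534.85822861 -385.4180554   242.        ]]
[237 237 237 236 236 234 187  80  23  63  70  70  86 114 253 255 255 255
 255 255 255 255 254 254 254 254 221  67 153 220 233 233 233 233 232 231
 233 234 235 235] [234 233 234 234 234 233 217 142  59  84 230 254 255 255 255 255 255 255
 255 255 255 254 237  79  62  64  63 158 234 233 233 233 234]
```

View pics/crop1.png

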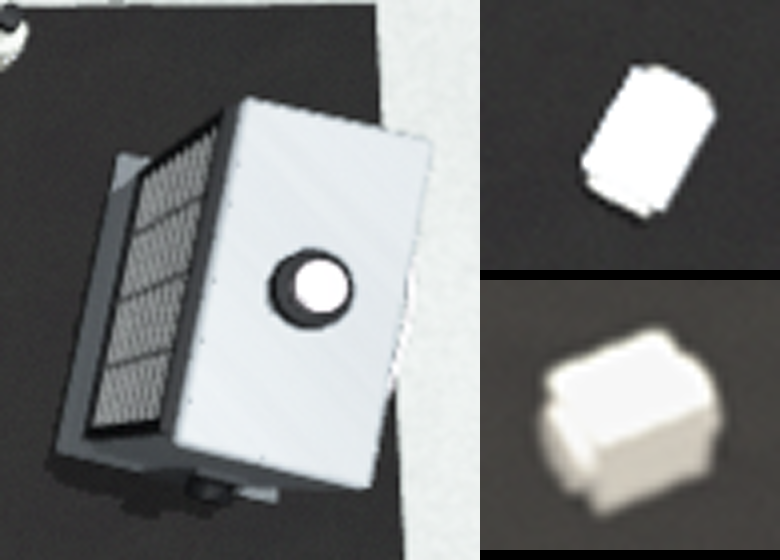

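Crop confirms the spacer at the right: white-silver square body with a round spigot at each end, and no hole visible on the end facing the scene camera. The extractor top corners in the top view are about (461.8,154.5), (507.5,164.5), (492.5,252) and (443.8,240.8), with the button centre at (479.8,201). Next I compute the extractor pose and move toward the button.

```bash
cat > ext.py <<'E'
from h import *
px=[(461.75,154.5),(507.5,164.5),(492.5,252),(443.75,240.75)]
C=onz("top",px,220)[:,:2]; n1=C[0]-C[1]; n2=C[3]-C[2]; w=C[0]-C[3]; w2=C[1]-C[2]
ang=lambda v:np.degrees(np.arctan2(v[1],v[0]))
print(C.round(1), [np.linalg.norm(v).round(1) for v in(n1,n2,w,w2)],"normals",ang(n1),ang(n2),ang(w)+90,ang(w2)+90, "centre",C.mean(0))
E
python3 ext.py; python3 -c "
from h import *
for n,p in dict(bk1=(370,207),bk2=(288,272),gr=(349,257),reel=(389,279),bottle=(399,140)).items(): print(n,onz('top',[p],30).round(0))"
```

```text
[[ 641.4 -358.5]
 [ 618.4 -458. ]
 [ 426.7 -415.6]
 [ 450.9 -312. ]] [np.float64(102.1), np.float64(106.4), np.float64(196.2), np.float64(196.4)] normals 76.97815665592366 76.85877192678363 76.27849922750411 77.5332887844901 centre [ 534.34388749 -386.05710227]
bk1 [[ 544. -173.   30.]]
bk2 [[374.  44.  30.]]
gr [[ 412. -116.   30.]]
reel [[ 356. -219.   30.]]
bottle [[ 726. -254.   30.]]
```

>>> step_arm(
  motion=[
    [0, 0, 0, 0, 0, -0.04, 1],
    [0, 0, 0, 0, 0, -0.04, 1],
    [0, 0, 0, 0.036, -0.0144, 0, 1],
    [0, 0, 0, 0.036, -0.0144, 0, 1],
    [0, 0, 0, 0.036, -0.0144, 0, 1],
    [0, 0, 0, 0.036, -0.0144, 0, 1],
    [0, 0, 0, 0.036, -0.0144, 0, 1],
    [0, 0, 0, 0.036, -0.0144, 0, 1],
    [0, 0, 0, 0.036, -0.0144, 0, 1],
    [0, 0, 0, 0.036, -0.0144, 0, 1],
    [0, 0, 0, 0.036, -0.0144, 0, 1],
    [0, 0, 0, 0.036, -0.0144, 0, 1],
    [0, 0, 0, 0.036, -0.0144, 0, 1],
    [0, 0, 0, 0.03, -0.0144, 0, 1],
    [0, 0, 0, 0, 0, 0, 1],
    [0, 0, 0, 0, 0, 0, 1],
  ],
  squeeze=20,
)

```text
time: 1.75
tool_pos: [534.3, -384.8, 302.0]
orientation: [-0.0, 0.993, 0.122, -0.0]
contact_force: [-0.1, -0.6, 0.9]
opening: 0.002
```

>>> step_arm(
  motion=[
    [0, 0, 0, 0, 0, 0.03, 1],
    [0, 0, 0, 0, 0, 0.02, 1],
    [0, 0, 0, 0, 0, 0.008, 1],
    [0, 0, 0, 0, 0, 0.003, 1],
    [0, 0, 0, 0, 0, 0.003, 1],
    [0, 0, 0, 0, 0, 0.001, 1],
    [0, 0, 0, 0, 0, 0, 1],
  ],
)

```text
time: 2.45
tool_pos: [533.8, -386.7, 238.8]
orientation: [0.001, 0.993, 0.12, 0.0]
contact_force: [-2.0, -1.0, 4.0]
opening: 0.003
```

```bash
python3 -c "
from h import *
s=robot.sense(); print(s['joints'].round(4).tolist(),s['tool_pos'],s['contact_force'])"
```

```text
[0.7077, 0.4386, -0.2055, 1.5484, 0.096, 1.1625, -0.8468] [ 533.79856713 -386.70325294  238.83113674] [-1.99938065 -1.01665587  3.95365196]
```

>>> step_arm(
  motion=[
    [0, 0, 0, 0, 0, 0.002, 1],
    [0, 0, 0, 0, 0, 0.002, 1],
    [0, 0, 0, 0, 0, 0, 1],
    [0, 0, 0, 0, 0, 0, 1],
  ],
)

```text
time: 2.85
tool_pos: [534.1, -386.7, 236.4]
orientation: [0.002, 0.993, 0.12, 0.001]
contact_force: [-5.5, 0.5, 12.1]
opening: 0.006
```

>>> step_arm(
  motion=[
    [0, 0, 0, 0, 0, 0.002, 1],
    [0, 0, 0, 0, 0, 0, 1],
    [0, 0, 0, 0, 0, 0, 1],
  ],
)

```text
time: 3.15
tool_pos: [534.2, -386.7, 236.2]
orientation: [0.002, 0.993, 0.12, 0.001]
contact_force: [-6.9, 1.3, 18.2]
opening: 0.005
```

>>> step_arm(
  motion=[
    [0, 0, 0, 0, 0, -0.005, 1],
    [0, 0, 0, 0, 0, -0.03, 1],
    [0, 0, 0, 0, 0, -0.04, 0.3],
    [0, 0, 0, 0, 0, 0, 0.3],
    [0, 0, 0, 0, 0, 0, 0.3],
  ],
)

```text
time: 3.65
tool_pos: [535.0, -384.9, 307.2]
orientation: [0.0, 0.993, 0.121, 0.001]
contact_force: [0.3, 0.4, -0.4]
opening: 0.198
```

```bash
cat >> h.py <<'E'
def tool(az,tilt,flip=False):
    "tool z tilted from down by tilt(deg) toward azimuth az; x up/outward (flip: down/inward)"
    a=np.radians(az);t=np.radians(tilt);u=np.array([np.cos(a),np.sin(a),0]);k=np.array([0,0,1.])
    z=np.sin(t)*u-np.cos(t)*k; x=np.cos(t)*u+np.sin(t)*k
    if flip:x=-x
    return np.c_[x,np.cross(z,x),z]
def cur():
    s=robot.sense(); w,x,y,z=s["orientation"]; return R.from_quat([x,y,z,w]).as_matrix(),np.array(s["tool_pos"]),s
def plan(Rt,grasp,back):
    "rotvec in tool frame, then shift in new tool frame, so grasp point ends `back` mm before `grasp`"
    Rc,p,s=cur(); rv=R.from_matrix(Rc.T@Rt).as_rotvec(); tgt=np.array(grasp)+Rt[:,2]*(19-back)
    print("rotvec",rv.round(3),"deg",np.degrees(np.linalg.norm(rv)).round(1),"shift_tool",(Rt.T@(tgt-p)).round(1),"tgt",tgt.round(1),"joints",s["joints"].round(2),"t",s["time"])
E
python3 -c "
from h import *
Rt=tool(-26.5,40); plan(Rt,[541,-46,25],200)
Rc,p,s=cur(); print(p,s['opening'],s['contact_force']); print('world up300 in new tool', (Rt.T@(np.array([450,0,300])-p)).round(1))
t=robot.capture('top');x=t[188:216,466:497]; print((cv2.cvtColor(x,cv2.COLOR_RGB2GRAY)>245).sum())"
```

```text
rotvec [-0.246  0.666  0.676] deg 56.2 shift_tool [-293.1 -306.   -58.5] tgt [436.9   5.9 163.7] joints [ 0.71  0.4  -0.21  1.46  0.08  1.3  -0.84] t 3.65
[ 534.95097623 -384.9278409   307.22726405] 0.1982475189113262 [ 0.29211629  0.38840141 -0.36718835]
world up300 in new tool [-194.5 -306.6 -153.7]
0
```

>>> step_arm(
  motion=[
    [0, 0, 0, 0.001, -0.044, 0, 0],
    [0, 0, 0, 0.001, -0.044, 0, 0],
    [0, 0, 0, 0.001, -0.044, 0, 0],
    [0, 0, 0, 0.001, -0.044, 0, 0],
    [0, 0, 0, 0.001, -0.044, 0, 0],
    [0, 0, 0, 0.001, -0.044, 0, 0],
    [0, 0, 0, 0.001, -0.044, 0, 0],
    [0, 0, 0, 0.001, -0.044, 0, 0],
    [0, 0, 0, 0.001, -0.044, 0, 0],
    [-0.031, 0.083, 0.0845, 0, 0, 0, 0],
    [-0.031, 0.083, 0.0845, 0, 0, 0, 0],
    [-0.031, 0.083, 0.0845, 0, 0, 0, 0],
    [-0.031, 0.083, 0.0845, 0, 0, 0, 0],
    [-0.031, 0.083, 0.0845, 0, 0, 0, 0],
    [-0.031, 0.083, 0.0845, 0, 0, 0, 0],
    [-0.031, 0.083, 0.0845, 0, 0, 0, 0],
    [-0.031, 0.083, 0.0845, 0, 0, 0, 0],
    [0, 0, 0, 0, 0, 0, 0],
    [0, 0, 0, 0, 0, 0, 0],
  ],
)

```text
time: 5.6
tool_pos: [447.3, 0.2, 305.8]
orientation: [0.08, 0.916, -0.217, 0.33]
contact_force: [0.6, -0.1, 0.7]
opening: 1.0
```

```bash
python3 -c "
from h import *
Rt=tool(-26.5,40); plan(Rt,[541,-46,25],200)
print(cur()[1])"
```

```text
rotvec [ 0.005  0.006 -0.   ] deg 0.5 shift_tool [-100.4   -0.5  101.2] tgt [436.9   5.9 163.7] joints [ 0.59 -0.28 -0.83  2.28  0.46  0.57 -2.64] t 5.6
[4.47259981e+02 1.88226061e-01 3.05751170e+02]
```

>>> step_arm(
  motion=[
    [0, 0, 0, -0.02, 0, 0.036, 0],
    [0, 0, 0, -0.02, 0, 0.036, 0],
    [0, 0, 0, -0.02, 0, 0.036, 0],
    [0, 0, 0, -0.02, 0, 0.036, 0],
    [0, 0, 0, -0.02, 0, 0.036, 0],
    [0, 0, 0, 0, 0, 0, 0],
    [0, 0, 0, 0, 0, 0, 0],
  ],
)

```text
time: 6.3
tool_pos: [442.6, -18.9, 208.2]
orientation: [0.073, 0.917, -0.212, 0.331]
contact_force: [-0.7, 0.6, -0.3]
opening: 1.001
```

```bash
python3 -c "
from h import *
Rt=tool(-26.5,40); plan(Rt,[541,-46,25],0)
s=robot.sense();im=robot.capture('wrist'); np.save('pics/w1.npy',im); save('w1',im)
import pickle; pickle.dump(s,open('pics/w1.pkl','wb'))
print(proj('wrist',[[541,-46,20],[541-27,-46+13,20],[541+27,-46-13,20]],s))"
```

```text
rotvec [-0.011  0.007  0.003] deg 0.8 shift_tool [-41.  -19.6 223.7] tgt [551.9 -51.4  10.4] joints [ 1.27 -0.29 -1.38  2.43  0.49  0.21 -2.66] t 6.3
[[309.36268283 204.74852253]
 [309.02693141 228.6867468 ]
 [309.68557574 182.31655965]]
```

View pics/w1.png

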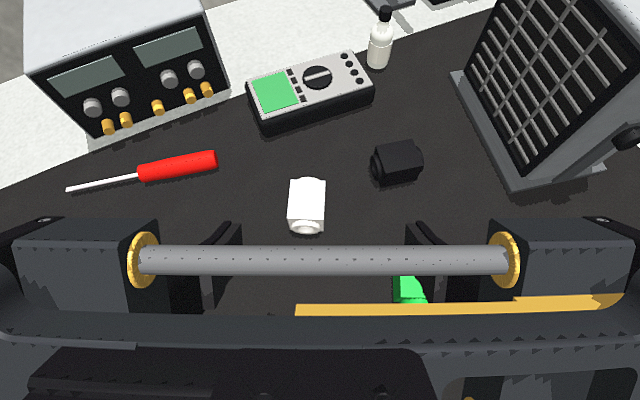

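```bash
python3 -c "
from h import *
im=np.load('pics/w1.npy'); c=im[170:245,275:340].astype(float); c=255*(c/255)**2.2
print(cv2.cvtColor(im,cv2.COLOR_RGB2GRAY)[216:240:2,286:330:3])
save('crop2',cv2.resize(c.astype(np.uint8),None,fx=6,fy=6,interpolation=cv2.INTER_CUBIC))"
```

```text
[[116 255 255 255 255 255 255 255 255 255 255 255 255  47  61]
 [101 255 255 255 255 255 255 255 255 255 255 255 255  52  63]
 [ 44 178 168 160 223 250 255 231 188 146 154 160 165  57  62]
 [ 57 186 177 255 255 255 255 255 255 255 175 170 176  59  65]
 [ 62 153 231 255 255 255 255 255 255 255 255 183 173  58  63]
 [ 60 126 245 196 167 190 204 187 164 237 255 207 175  60  64]
 [ 62  73 177 167 179 217 225 235 233 170 166 188 175  60  64]
 [ 60  39 108 180 203 232 243 247 237 198 170 161 165  58  59]
 [ 66  48  32  82 155 202 242 245 228 188 154  24  49  61  62]
 [ 58  64  42  40  35  25  47  72  75  35  29  46  61  62  62]
 [ 60  60  46  39  38  43  42  42  40  43  39  50  63  64  60]
 [ 57  60  64  58  63  53  53  43  36  58  49  63  62  63  62]]
```

View pics/crop2.png

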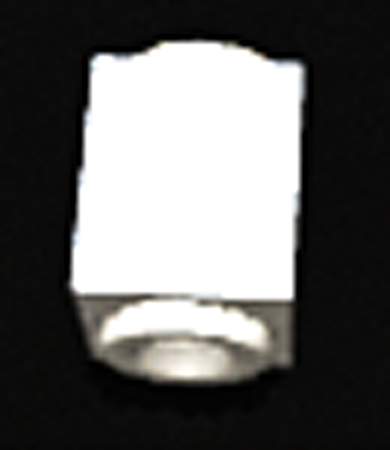

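The crop shows the near end (spacer at wrist (306,205), end face at about (306,228)) as a grey ring around a brighter inner ellipse, so the hole is at the end facing the robot. The joints are at their limits here because the arm is folded, so I'll fit the kinematics to choose reachable poses.

```bash
cat > kin.py <<'E'
from h import *
import pickle, itertools
from scipy.optimize import least_squares
LIM=np.array([[-2.59,2.59],[-.33,1.99],[-1.39,1.29],[.1,2.45],[-1.04,4.18],[.21,1.99],[-2.66,2.66]])
def rot(ax,a): return R.from_rotvec(np.array(ax)*a).as_matrix()
Z=[0,0,1.];Y=[0,1.,0]
def fk(q,p,sg):
    h,a,L1,L2,b,L3,y0,c7=p[:8]
    A=rot(Z,sg[0]*q[0]+y0)@rot(Y,q[1]); P=np.array([0,0,h])+A@[a,0,L1]
    A=A@rot(Z,sg[1]*q[2])@rot(Y,q[3]); P=P+A@[b,0,L2]
    A=A@rot(Z,sg[2]*q[4])@rot(Y,q[5]); P=P+A@[0,0,L3]
    return P,A@rot(Z,sg[3]*q[6]+c7)
if __name__=="__main__":
    s5=pickle.load(open("pics/w1.pkl","rb"))
    D=[([1.30009787,0.46940897,-0.04858946,1.53367428,0.0240981,1.14100295,-0.08230358],[161.49,-654.79,221.53],[-9.4e-4,.9927,.1206,-1.5e-4],1),
    ([0.7077,0.4386,-0.2055,1.5484,0.096,1.1625,-0.8468],[533.8,-386.7,238.83],[.001,.993,.12,0],1),
    ([.71,.4,-.21,1.46,.08,1.3,-.84],[534.95,-384.93,307.2],[0,.993,.121,.001],.3),
    ([.59,-.28,-.83,2.28,.46,.57,-2.64],[447.26,.19,305.75],[.08,.916,-.217,.33],.3),
    (s5["joints"],s5["tool_pos"],s5["orientation"],1)]
    best=None
    for sg in itertools.product([1,-1],repeat=4):
      for c7 in(0,np.pi/2,-np.pi/2,np.pi):
        def f(p):
            r=[]
            for q,t,o,w in D:
                P,A=fk(q,p,sg); M=R.from_quat([o[1],o[2],o[3],o[0]]).as_matrix()
                r+=list((P-t)*w)+list(100*w*(A-M).ravel())
            return np.array(r)
        o=least_squares(f,[350,0,420,420,0,250,0,c7])
        if best is None or o.cost<best[0]: best=(o.cost,sg,o.x); 
    print(best[0],best[1],best[2].round(3)); pickle.dump(best,open("kin.pkl","wb"))
E
python3 kin.py
```

```text
30.230203097414854 (-1, -1, -1, -1) [ 2.31659e+02 -2.84900e+00  5.83555e+02  4.66743e+02  2.62730e+01
  3.13137e+02 -6.20000e-02  1.51300e+00]
```

```bash
cat > ik.py <<'E'
from kin import *
_,SG,PP=pickle.load(open("kin.pkl","rb"))
lo,hi=LIM[:,0]+.05,LIM[:,1]-.05; mid=(lo+hi)/2; rg=(hi-lo)/2
def ik(Rt,tcp,n=12,seed=0,q0=None):
    rng=np.random.default_rng(seed); best=None
    def f(q):
        P,A=fk(q,PP,SG); return np.r_[(P-tcp)/10,(A-Rt).ravel()*10,0.02*((q-mid)/rg)**4]
    for i in range(n):
        s=rng.uniform(lo,hi) if q0 is None or i else np.clip(q0,lo,hi)
        o=least_squares(f,s,bounds=(lo,hi),max_nfev=80)
        P,A=fk(o.x,PP,SG); e=np.linalg.norm(P-tcp); ea=np.linalg.norm(A-Rt)
        ok=e<3 and ea<.03; m=min(np.r_[o.x-LIM[:,0],LIM[:,1]-o.x])
        k=(ok,m if ok else -e)
        if best is None or k>best[0]: best=(k,o.x,e,ea)
    return best
E
cat > t.py <<'E'
from ik import *
G=np.array([541,-46,25]); F=np.array([570.6,-229.9,115])
for tilt in(20,30,40,50):
  for fl in(0,1):
    for nm,dz in(("g",0),("g+100",100)):
      Rt=tool(-26.5,tilt,fl); b=ik(Rt,G+[0,0,dz]+19*Rt[:,2]); print("grasp",tilt,fl,nm,b[0][0],b[1].round(2),"m%.2f e%.0f"%(b[0][1],b[2]))
for tilt in(70,60,50,40):
  for fl in(0,1):
    for az in(0,-30,-60,-100):
      Rt=tool(az,tilt,fl); b=ik(Rt,F+19*Rt[:,2]); print("final",tilt,fl,az,b[0][0],b[1].round(2),"m%.2f e%.0f"%(b[0][1],b[2]))
E
python3 t.py
```

```text
grasp 20 0 g False [-0.58  0.62  0.67  2.19 -0.99  0.26 -1.15] m-0.96 e1
grasp 20 0 g+100 True [-0.65  0.41  0.74  2.15 -0.38  0.37 -1.7 ] m0.16 e0
grasp 20 1 g True [ 0.39  0.59 -0.57  2.21  1.41  0.46 -0.26] m0.24 e0
grasp 20 1 g+100 True [ 0.58  0.43 -0.8   2.15  0.98  0.58  0.17] m0.30 e0
grasp 30 0 g True [ 0.19  0.57 -0.38  2.3   1.97  0.47  2.27] m0.15 e0
grasp 30 0 g+100 False [-0.92  0.52  1.04  2.24 -0.99  0.26 -1.16] m-0.84 e1
grasp 30 1 g True [ 0.24  0.58 -0.44  2.3   1.95  0.51 -0.84] m0.15 e0
grasp 30 1 g+100 True [ 0.3   0.35 -0.5   2.25  1.36  0.43 -0.25] m0.20 e0
grasp 40 0 g True [-0.14  0.6  -0.04  2.39  2.43  0.58  1.7 ] m0.06 e0
grasp 40 0 g+100 True [ 0.09  0.36 -0.31  2.35  1.92  0.49  2.28] m0.10 e0
grasp 40 1 g True [-0.09  0.6  -0.09  2.39  2.4   0.6  -1.4 ] m0.06 e0
grasp 40 1 g+100 True [ 0.03  0.35 -0.23  2.35  1.94  0.46 -0.89] m0.10 e0
grasp 50 0 g False [-0.24  0.67  0.    2.4   2.37  0.77  1.63] m-5.55 e6
grasp 50 0 g+100 False [-0.23  0.4   0.    2.4   2.19  0.6   1.91] m-2.77 e3
grasp 50 1 g False [-0.24  0.67 -0.    2.4   2.37  0.77 -1.51] m-5.55 
[... 1687 characters left out ...]
0.53  0.17  2.19  1.76  0.62 -1.09] m0.26 e0
final 50 1 -100 True [-0.09  0.66  0.06  1.85  0.98  1.08 -0.9 ] m0.60 e0
final 40 0 0 True [ 0.71  0.45 -0.29  2.22  4.13  0.26  1.02] m0.05 e1
final 40 0 -30 True [ 0.69  0.47 -0.54  2.24  2.14  0.41  2.43] m0.20 e0
final 40 0 -60 True [ 0.53  0.54 -0.58  2.13  1.57  0.81  2.41] m0.25 e0
final 40 0 -100 True [ 0.54  0.73 -0.76  1.85  1.21  1.35  2.15] m0.51 e0
final 40 1 0 True [ 1.34  0.8  -1.21  2.21  1.89  0.39  0.32] m0.18 e0
final 40 1 -30 True [ 0.76  0.49 -0.63  2.24  2.1   0.45 -0.65] m0.21 e0
final 40 1 -60 True [ 0.12  0.47 -0.05  2.13  1.47  0.56 -0.71] m0.32 e0
final 40 1 -100 True [ 0.02  0.6  -0.01  1.85  0.87  1.   -0.77] m0.60 e0
```

```bash
cat > t.py <<'E'
from ik import *
G=np.array([541,-46,25]); F=np.array([570.6,-229.9,115])
for tilt in(0,10,20):
  for fl in(0,1):
    for nm,dz in(("g",0),("g+120",120)):
      Rt=tool(-26.5,tilt,fl); b=ik(Rt,G+[0,0,dz]+19*Rt[:,2]); print("grasp",tilt,fl,nm,b[0][0],b[1].round(2),"m%.2f e%.0f"%(b[0][1],b[2]))
for tilt in(90,80,70):
    for az in(-80,-103,-120):
      Rt=tool(az,tilt,0); b=ik(Rt,F+19*Rt[:,2]); print("final",tilt,az,b[0][0],b[1].round(2),"m%.2f e%.0f"%(b[0][1],b[2]))
# local DLS from here: up to vertical above spacer, then spin -pi
def step(q,P1,R1):
    for _ in range(10):
        P,A=fk(q,PP,SG); 
        def err(q):
            P,A=fk(q,PP,SG); return np.r_[(P1-P)/300,R.from_matrix(A.T@R1).as_rotvec()]
        e=err(q); J=np.array([(err(q+1e-5*np.eye(7)[i])-e)/1e-5 for i in range(7)]).T
        q=np.clip(q-J.T@np.linalg.solve(J@J.T+1e-4*np.eye(6),e),LIM[:,0],LIM[:,1])
    return q,np.linalg.norm(err(q))
_,_,s=cur(); q=np.array(s["joints"]); P0,R0=fk(q,PP,SG); print("fk",P0,s["tool_pos"])
way=[(tool(-26.5,0,0),[530,-60,200]),]+[(tool(-26.5-a,0,0),[541,-46,200]) for a in(-45,-90,-135,-180)]
Rp,Pp=R0,P0
for Rt,Pt in way:
    rv=R.from_matrix(Rp.T@Rt).as_rotvec()
    for k in range(1,11):
        q,e=step(q,Pp+(np.array(Pt)-Pp)*k/10,Rp@R.from_rotvec(rv*k/10).as_matrix())
    Rp,Pp=Rt,np.array(Pt); print(q.round(2),e.round(4))
E
python3 t.py
```

```text
grasp 0 0 g True [ 0.24  0.58 -0.28  2.    0.28  0.59 -2.26] m0.38 e0
grasp 0 0 g+120 True [ 0.03  0.38 -0.01  1.93  0.    0.83 -2.01] m0.52 e0
grasp 0 1 g True [ 0.5   0.66 -0.65  2.    0.63  0.69  0.56] m0.45 e0
grasp 0 1 g+120 True [ 0.13  0.39 -0.14  1.93  0.07  0.83  1.07] m0.52 e0
grasp 10 0 g True [-0.36  0.57  0.45  2.11 -0.47  0.38 -1.6 ] m0.17 e0
grasp 10 0 g+120 True [ 0.1   0.33 -0.14  2.03  0.2   0.63 -2.21] m0.42 e0
grasp 10 1 g True [ 0.57  0.67 -0.78  2.11  1.05  0.62  0.15] m0.34 e0
grasp 10 1 g+120 True [ 0.06  0.33 -0.1   2.03  0.18  0.63  0.95] m0.42 e0
grasp 20 0 g False [-0.58  0.62  0.67  2.19 -0.99  0.26 -1.15] m-0.96 e1
grasp 20 0 g+120 True [-0.09  0.29  0.04  2.14  0.35  0.42 -2.38] m0.21 e0
grasp 20 1 g True [ 0.39  0.59 -0.57  2.21  1.41  0.46 -0.26] m0.24 e0
grasp 20 1 g+120 True [ 0.57  0.38 -0.78  2.14  0.87  0.58  0.28] m0.31 e0
final 90 -80 True [-0.22  0.94  0.05  2.03  1.61  1.52  1.68] m0.42 e0
final 90 -103 True [-0.47  1.05  0.45  1.76  1.05  1.38  2.02] m0.61 e0
final 90 -120 True [-0.41  1.11  0.5   1.56  0.81  1.57  2.18] m0.42 e0
final 80 -80 True [-0.14  0.84 -0.04  2.05  1.6   1.41  1.77] m0.40 e0
final 80 -103 True [-0.41  0.94  0.38  1.78  1.04  1.31  2.06] m0.60 e0
final 80 -120 True [-0.36  1.01  0.42  1.59  0.79  1.5   2.18] m0.48 e0
final 70 -80 True [ 0.04  0.76 -0.24  2.06  1.6   1.36  1.88] m0.39 e0
final 70 -103 True [-0.19  0.82  0.09  1.8   1.11  1.36  2.04] m0.62 e0
final 70 -120 True [-0.3   0.92  0.35  1.61  0.76  1.42  2.2 ] m0.46 e0
fk [443.83171244 -19.09225422 208.96463545] [443.06326855 -18.15040704 208.49646162]
[ 0.87  0.47 -1.09  1.88  0.48  1.08 -2.45] 0.0
[ 0.91  0.6  -1.28  1.86  0.63  1.17 -1.83] 0.0
[ 0.94  0.68 -1.39  1.86  0.72  1.24 -1.13] 0.0019
[ 0.94  0.68 -1.39  1.86  0.72  1.24 -0.35] 0.0019
[ 0.94  0.68 -1.39  1.86  0.72  1.24  0.44] 0.0019
```

```bash
python3 -c "
from h import *
plan(tool(-26.5,0),[541,-46,200],0)"
```

```text
rotvec [-0.01  -0.692  0.009] deg 39.6 shift_tool [100.1 -18.8  27.5] tgt [541. -46. 181.] joints [ 1.27 -0.29 -1.38  2.43  0.49  0.21 -2.66] t 6.35
```

>>> step_arm(
  motion=[
    [0, -0.1, 0, 0, 0, 0, 0],
    [0, -0.1, 0, 0, 0, 0, 0],
    [0, -0.1, 0, 0, 0, 0, 0],
    [0, -0.1, 0, 0, 0, 0, 0],
    [0, -0.1, 0, 0, 0, 0, 0],
    [0, -0.1, 0, 0, 0, 0, 0],
    [0, -0.1, 0, 0, 0, 0, 0],
    [0, 0, 0, 0.03, 0, 0, 0],
    [0, 0, 0, 0.03, 0, 0, 0],
    [0, 0, 0, 0.03, 0, 0, 0],
  ],
)

```text
time: 7.35
tool_pos: [524.9, -58.0, 206.0]
orientation: [-0.003, 0.975, -0.224, -0.005]
contact_force: [0.8, -0.0, 0.9]
opening: 0.999
```

```bash
python3 -c "
from h import *
plan(tool(-26.5,0),[541,-46,200],0)"
```

```text
rotvec [-0.005  0.01   0.011] deg 0.9 shift_tool [  9.  -17.9  25. ] tgt [541. -46. 181.] joints [ 0.87  0.46 -1.09  1.85  0.44  1.11 -2.4 ] t 7.35
```

```bash
cat > sim.py <<'E'
from ik import *
def step(q,P1,R1):
    def err(q):
        P,A=fk(q,PP,SG); return np.r_[(P1-P)/300,R.from_matrix(A.T@R1).as_rotvec()]
    for _ in range(6):
        e=err(q); J=np.array([(err(q+1e-5*np.eye(7)[i])-e)/1e-5 for i in range(7)]).T
        q=np.clip(q-J.T@np.linalg.solve(J@J.T+1e-4*np.eye(6),e),LIM[:,0],LIM[:,1])
    return q,np.linalg.norm(err(q))
def run(q,way,v=1):
    Pp,Rp=fk(q,PP,SG)
    for Rt,g in way:
        Pt=np.array(g)+19*Rt[:,2]; rv=R.from_matrix(Rp.T@Rt).as_rotvec(); em=0
        for k in range(1,13):
            q,e=step(q,Pp+(Pt-Pp)*k/12,Rp@R.from_rotvec(rv*k/12).as_matrix()); em=max(em,e)
        Rp,Pp=Rt,Pt
        if v: print(np.array(g).round(0),q.round(2),"emax %.4f rot %.0f"%(em,np.degrees(np.linalg.norm(rv))))
    return q
E
cat > t.py <<'E'
from sim import *
q=np.array(cur()[2]["joints"]); F=[570.6,-229.9,115]; A=-26.5
for al in(0,10):
  print("alpha",al); T=lambda az,t:tool(az,t,1)
  # after grasp: gripped orientation tilt al, non-flip == flip with tilt -al and az+180
  fin=tool(-103,90-al,1)
  g=tool(A,al,0)
  way=[(g,[541,-46,150]),(g,[541,-46,25]),(g,[541,-46,170])]
  # turn hole up about jaw axis: tilt goes al -> al-90 i.e. pointing az 153.5
  for az_mid in (None,):
    for k in (.25,.5,.75,1):
        rv=R.from_matrix(g.T@fin).as_rotvec(); M=g@R.from_rotvec(rv*k).as_matrix()
        way.append((M,np.array([541,-46,220.])*(1-k)+k*(np.array(F)+[22,97,60])))
  way.append((fin,F)); run(q,way)
E
python3 t.py
```

```text
alpha 0
[541 -46 150] [ 0.74  0.56 -0.98  1.93  0.57  0.96 -2.54] emax 0.0000 rot 1
[541 -46  25] [ 0.57  0.7  -0.76  2.    0.73  0.73 -2.66] emax 0.0066 rot 0
[541 -46 170] [ 0.73  0.51 -0.96  1.91  0.5   0.98 -2.48] emax 0.0000 rot 0
[554. -68. 209.] [ 0.52  0.66 -0.91  1.64  0.62  1.56 -2.22] emax 0.0000 rot 32
[567. -89. 198.] [ 0.33  0.83 -0.82  1.53  0.84  1.92 -1.96] emax 0.0000 rot 32
[ 580. -111.  186.] [ 0.06  0.88 -0.49  1.55  1.02  1.99 -1.53] emax 0.0221 rot 32
[ 593. -133.  175.] [-0.08  0.94 -0.31  1.69  1.3   1.99 -1.21] emax 0.0124 rot 32
[ 571. -230.  115.] [ 0.03  1.01 -0.26  1.76  1.39  1.87 -1.3 ] emax 0.0000 rot 0
alpha 10
[541 -46 150] [ 0.71  0.47 -0.94  2.03  0.68  0.78 -2.66] emax 0.0012 rot 11
[541 -46  25] [ 0.27  0.56 -0.37  2.11  0.67  0.43 -2.66] emax 0.0128 rot 0
[541 -46 170] [ 0.46  0.34 -0.59  2.01  0.41  0.73 -2.4 ] emax 0.0000 rot 0
[554. -68. 209.] [ 0.37  0.48 -0.62  1.74  0.53  1.29 -2.1 ] emax 0.0000 rot 32
[567. -89. 198.] [ 0.23  0.66 -0.58  1.62  0.74  1.64 -1.83] emax 0.0000 rot 32
[ 580. -111.  186.] [ 0.11  0.8  -0.54  1.6   1.    1.86 -1.52] emax 0.0000 rot 32
[ 593. -133.  175.] [ 0.04  0.9  -0.49  1.7   1.29  1.95 -1.2 ] emax 0.0000 rot 32
[ 571. -230.  115.] [ 0.15  0.95 -0.43  1.78  1.4   1.83 -1.27] emax 0.0000 rot 0
```

```bash
cat > t.py <<'E'
from sim import *
import itertools
q=np.array(cur()[2]["joints"]); al=5; g=tool(-26.5,al,0); H=[541,-46,190]
def rx(a,b): return g@R.from_rotvec(np.radians([a,b,0])).as_matrix()
best=[]
W=[(rx(25,0),H),(rx(-25,0),H),(rx(0,-25),H),(rx(0,-40),H),(g,[620,-46,190]),(g,[560,-200,190]),(g,[541,60,190]),(g,[560,-46,320]),(rx(0,-25),[620,-46,190]),(rx(25,-25),H),(rx(-25,-25),H)]
for n in(1,2):
  for c in itertools.permutations(range(len(W)),n):
    way=[W[i] for i in c]+[(g,H)]
    q1=run(q,way,0); m=min(np.r_[q1-LIM[:,0],LIM[:,1]-q1]); best.append((q1[6],c,q1.round(2)))
best.sort(key=lambda b:-b[0]); print(*best[:4],sep="\n")
q1=run(q,[W[i] for i in best[0][1]]+[(g,H)]); run(q1,[(g,[541,-46,25])])
E
python3 t.py
```

```text
(np.float64(-2.324851922625415), (6, 1), array([ 0.52,  0.35, -0.65,  1.94,  0.33,  0.87, -2.32]))
(np.float64(-2.34323653986445), (1, 7), array([ 0.55,  0.36, -0.69,  1.94,  0.35,  0.87, -2.34]))
(np.float64(-2.3463690916746227), (1, 6), array([ 0.56,  0.36, -0.69,  1.94,  0.35,  0.87, -2.35]))
(np.float64(-2.348658888605974), (4, 1), array([ 0.56,  0.36, -0.7 ,  1.94,  0.36,  0.87, -2.35]))
[541  60 190] [ 0.5   0.43 -0.91  1.93  0.5   0.93 -2.66] emax 0.0198 rot 6
[541 -46 190] [ 0.2   0.46 -0.52  1.83  0.65  1.23 -2.66] emax 0.0123 rot 25
[541 -46 190] [ 0.52  0.35 -0.65  1.94  0.33  0.87 -2.32] emax 0.0000 rot 25
[541 -46  25] [ 0.35  0.59 -0.46  2.05  0.58  0.54 -2.56] emax 0.0000 rot 0
```

```bash
cat > t.py <<'E'
from sim import *
print(pickle.load(open("pics/w1.pkl","rb"))["joints"])
q=np.array(cur()[2]["joints"]); H=[541,-46,190]
import sys
for al in(0,5):
  g=tool(-26.5,al,0)
  def rx(a,b,c=0): return g@R.from_rotvec(np.radians([a,b,c])).as_matrix()
  for nm,w in {"A":[(rx(0,0,-40),H),(rx(-25,0,-40),H),(rx(-25,0,0),H),(g,H)],"B":[(rx(0,0,-60),[541,-46,300]),(rx(0,0,-60),[600,100,300]),(rx(0,0,-60),[600,100,190]),(g,H)],
    "C":[(rx(0,0,-60),H),(rx(0,-40,-60),H),(rx(-40,0,0),H),(g,H)],"D":[(rx(0,0,-60),H),(rx(0,0,-60),[541,-46,350]),(rx(-30,0,0),[541,-46,350]),(rx(-30,0,0),H),(g,H)]}.items():
    print(al,nm); q1=run(q,w+[(g,[541,-46,25])])
E
python3 t.py
```

```text
[ 1.27436503 -0.29284401 -1.38141169  2.43075825  0.48624464  0.21148611
 -2.65915968]
0 A
[541 -46 190] [ 0.87  0.61 -1.21  1.89  0.64  1.1  -1.92] emax 0.0000 rot 40
[541 -46 190] [ 0.52  0.57 -1.    1.88  0.88  1.33 -2.17] emax 0.0000 rot 24
[541 -46 190] [ 0.38  0.55 -0.77  1.79  0.69  1.37 -2.66] emax 0.0346 rot 40
[541 -46 190] [ 0.71  0.46 -0.91  1.89  0.43  1.   -2.42] emax 0.0089 rot 25
[541 -46  25] [ 0.54  0.68 -0.71  2.    0.68  0.71 -2.62] emax 0.0000 rot 0
0 B
[541 -46 300] [ 0.99  0.54 -1.39  1.76  0.55  1.32 -1.51] emax 0.0075 rot 60
[600 100 300] [ 0.59  0.6  -1.27  1.62  0.59  1.36 -1.74] emax 0.0000 rot 0
[600 100 190] [ 0.53  0.7  -1.17  1.74  0.7   1.18 -1.82] emax 0.0000 rot 0
[541 -46 190] [ 0.75  0.49 -0.98  1.89  0.47  1.02 -2.46] emax 0.0000 rot 60
[541 -46  25] [ 0.57  0.7  -0.75  2.    0.72  0.73 -2.66] emax 0.0026 rot 0
0 C
[541 -46 190] [ 0.9   0.66 -1.29  1.89  0.7   1.15 -1.63] emax 0.0000 rot 60
[541 -46 190] [ 0.59  0.91 -1.09  1.51  0.53  1.83 -1.55] emax 0.0000 rot 38
[541 -46 190] [ 0.14  0.6  -0.58  1.73  0.75  1.54 -2.66] emax 0.0863 rot 81
[541
[... 1536 characters left out ...]
 rot 38
[541 -46 190] [ 0.05  0.56 -0.46  1.77  0.76  1.46 -2.66] emax 0.1264 rot 81
[541 -46 190] [ 0.39  0.32 -0.48  1.94  0.25  0.85 -2.25] emax 0.0686 rot 40
[541 -46  25] [ 0.26  0.57 -0.33  2.05  0.45  0.5  -2.43] emax 0.0000 rot 0
5 D
[541 -46 190] [ 0.91  0.61 -1.28  1.94  0.75  1.06 -1.68] emax 0.0000 rot 60
[541 -46 350] [ 1.05  0.4  -1.39  1.74  0.47  1.29 -1.42] emax 0.0060 rot 0
[541 -46 350] [ 0.45  0.41 -0.92  1.64  0.71  1.65 -2.63] emax 0.0000 rot 66
[541 -46 190] [ 0.11  0.48 -0.44  1.81  0.67  1.29 -2.66] emax 0.0362 rot 0
[541 -46 190] [ 0.46  0.34 -0.57  1.94  0.29  0.86 -2.29] emax 0.0084 rot 30
[541 -46  25] [ 0.31  0.58 -0.4   2.05  0.52  0.52 -2.5 ] emax 0.0000 rot 0
```

>>> step_arm(
  motion=[
    [0, 0.01, 0.01, 0.009, -0.018, 0, 0],
    [0, 0, 0, 0, 0, 0, 0],
    [0, 0, 0, 0, 0, 0, 0],
    [0, 0, 0, 0, 0, 0, 0],
  ],
)

```text
time: 7.75
tool_pos: [537.9, -46.0, 206.1]
orientation: [-0.001, 0.973, -0.229, 0.0]
contact_force: [0.0, 0.4, 0.4]
opening: 1.002
```

```bash
cat > t.py <<'E'
from h import *
s=robot.sense(); im=robot.capture("wrist"); print(s["joints"].round(2),s["tool_pos"].round(1))
print("expected",proj("wrist",[[541,-46,40],[541-27,-46+13,40],[541+27,-46-13,40]],s).round(0).tolist())
g=cv2.cvtColor(im,cv2.COLOR_RGB2GRAY); p=proj("wrist",[541,-46,40],s)[0]
m=(g>225).astype(np.uint8); m[:, :int(p[0])-80]=0; m[:,int(p[0])+80:]=0; m[:int(p[1])-90]=0;m[int(p[1])+80:]=0
cs,_=cv2.findContours(m,0,2); c=max(cs,key=cv2.contourArea); W=onz("wrist",c.reshape(-1,2),40,s)[:,:2].astype(np.float32)
r=cv2.minAreaRect(W); print("rect mm",r,cv2.boxPoints(r).round(1).tolist())
v=im.copy(); cv2.drawContours(v,[c],-1,(255,0,0),1); save("w2",v)
E
python3 t.py
```

```text
[ 0.82  0.47 -1.07  1.83  0.46  1.11 -2.45] [537.9 -46.  206.1]
expected [[323.0, 174.0], [324.0, 202.0], [323.0, 144.0]]
rect mm ((543.148681640625, -44.242313385009766), (40.83745574951172, 60.607391357421875), 62.571163177490234) [[506.79998779296875, -48.400001525878906], [560.5999755859375, -76.30000305175781], [579.5, -40.099998474121094], [525.7000122070312, -12.199999809265137]]
```

View pics/w2.png

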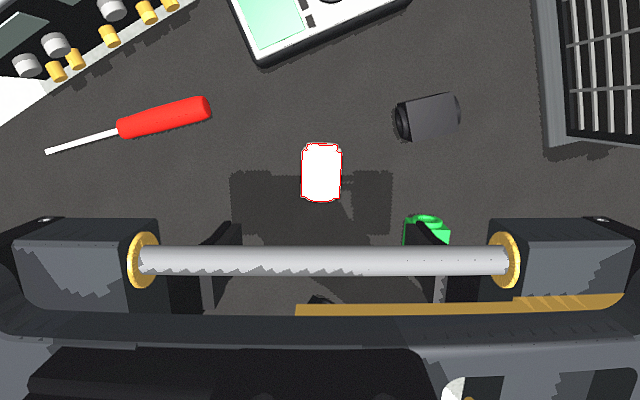

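```bash
python3 -c "
from h import *
plan(tool(-27.4,0),[543.1,-44.2,27],0)"; cat > t.py <<'E'
from sim import *
q=np.array(cur()[2]["joints"]); g=tool(-27.4,0); run(q,[(g,[543,-44,60]),(g,[543,-44,27])])
E
python3 t.py
```

```text
rotvec [-0.002  0.     0.016] deg 0.9 shift_tool [  3.7  -4.3 198.1] tgt [543.1 -44.2   8. ] joints [ 0.82  0.47 -1.07  1.83  0.46  1.11 -2.45] t 7.8
[543 -44  60] [ 0.63  0.67 -0.85  1.98  0.7   0.81 -2.66] emax 0.0044 rot 1
[543 -44  27] [ 0.55  0.69 -0.74  2.    0.7   0.73 -2.66] emax 0.0026 rot 0
```

>>> step_arm(
  motion=[
    [0, 0, 0.008, 0.002, -0.002, 0.03, 0],
    [0, 0, 0.008, 0.002, -0.002, 0.03, 0],
    [0, 0, 0, 0, 0, 0.03, 0],
    [0, 0, 0, 0, 0, 0.03, 0],
    [0, 0, 0, 0, 0, 0.03, 0],
    [0, 0, 0, 0, 0, 0, 0],
    [0, 0, 0, 0, 0, 0, 0],
  ],
)

```text
time: 8.5
tool_pos: [543.8, -44.3, 56.7]
orientation: [-0.001, 0.971, -0.237, 0.0]
contact_force: [-0.0, -0.1, 0.8]
opening: 1.003
```

```bash
python3 -c "
from h import *
plan(tool(-27.4,0),[543.1,-44.2,27],0)"
```

```text
rotvec [-0.003 -0.    -0.001] deg 0.2 shift_tool [-0.6  0.3 48.7] tgt [543.1 -44.2   8. ] joints [ 0.65  0.63 -0.87  1.96  0.64  0.85 -2.62] t 8.5
```

>>> step_arm(
  motion=[
    [0, 0, 0, 0, 0, 0.02, 0],
    [0, 0, 0, 0, 0, 0.015, 0],
    [0, 0, 0, 0, 0, 0.008, 0],
    [0, 0, 0, 0, 0, 0.005, 0],
    [0, 0, 0, 0, 0, 0, 0],
    [0, 0, 0, 0, 0, 0, 0],
  ],
)

```text
time: 9.1
tool_pos: [544.5, -43.9, 8.9]
orientation: [-0.002, 0.971, -0.237, 0.001]
contact_force: [0.3, 0.2, 0.2]
opening: 1.002
```

```bash
python3 -c "
from h import *
plan(tool(-27.4,0),[543.1,-44.2,27],0); print(cur()[2]['contact_force'])"
```

```text
rotvec [-0.004 -0.001 -0.001] deg 0.2 shift_tool [-1.1  0.9  0.9] tgt [543.1 -44.2   8. ] joints [ 0.56  0.67 -0.75  1.98  0.67  0.75 -2.63] t 9.1
[0.29108949 0.16907658 0.24679389]
```

>>> step_arm(
  motion=[
    [0, 0, 0, 0, 0, 0, 0.5],
    [0, 0, 0, 0, 0, 0, 0.5],
    [0, 0, 0, 0, 0, 0, 0.5],
    [0, 0, 0, 0, 0, 0, 1],
    [0, 0, 0, 0, 0, 0, 1],
    [0, 0, 0, 0, 0, 0, 1],
    [0, 0, 0, 0, 0, 0, 1],
    [0, 0, 0, 0, 0, 0, 1],
    [0, 0, 0, 0, 0, 0, 1],
    [0, 0, 0, 0, 0, 0, 1],
  ],
  squeeze=45,
)

```text
time: 10.1
tool_pos: [543.6, -44.4, 8.0]
orientation: [-0.001, 0.971, -0.237, 0.0]
contact_force: [-1.7, -0.9, 0.2]
opening: 0.457
```

```bash
cat > t.py <<'E'
from sim import *
R0,p,s=cur(); print(s["opening"],s["contact_force"],s["joints"].round(3),p)
q=np.array(s["joints"]); F=[570.6,-229.9,115]; fin=tool(-103,90,1)
g=tool(-27.4,0); L=[541,-46,220]
def seq(mid): 
    return [(g,[543,-44,100]),(g,L)]+mid+[(fin,[593,-133,175]),(fin,F)]
rv=R.from_matrix(g.T@fin).as_rotvec(); print(rv)
M=lambda k:g@R.from_rotvec(rv*k).as_matrix()
print("direct");run(q,seq([(M(.33),[560,-75,220]),(M(.66),[578,-105,210])]))
print("yaw first");run(q,seq([(tool(77,0,0),[593,-100,220])]))
print("tilt first");run(q,seq([(tool(-103,90,1),[593,-100,220])]))
E
python3 t.py
```

```text
0.45690543593282396 [-1.7098572  -0.88187072  0.23755933] [ 0.563  0.672 -0.744  1.982  0.666  0.746 -2.634] [543.62947843 -44.40798636   8.00526924]
[-1.39189582 -1.07966507 -1.39189582]
direct
[543 -44 100] [ 0.63  0.59 -0.83  1.96  0.57  0.85 -2.56] emax 0.0000 rot 0
[541 -46 220] [ 0.75  0.43 -0.96  1.86  0.4   1.06 -2.41] emax 0.0000 rot 0
[560 -75 220] [ 0.44  0.69 -0.86  1.57  0.67  1.71 -2.13] emax 0.0000 rot 42
[ 578 -105  210] [ 0.15  0.84 -0.6   1.51  0.94  1.99 -1.66] emax 0.0309 rot 42
[ 593 -133  175] [-0.08  0.94 -0.31  1.69  1.3   1.99 -1.21] emax 0.0263 rot 44
[ 571. -230.  115.] [ 0.03  1.01 -0.26  1.76  1.39  1.87 -1.3 ] emax 0.0000 rot 0
yaw first
[543 -44 100] [ 0.63  0.59 -0.83  1.96  0.57  0.85 -2.56] emax 0.0000 rot 0
[541 -46 220] [ 0.75  0.43 -0.96  1.86  0.4   1.06 -2.41] emax 0.0000 rot 0
[ 593 -100  220] [ 0.94  0.77 -1.36  1.73  0.78  1.31 -0.81] emax 0.0000 rot 104
[ 593 -133  175] [-0.05  0.95 -0.35  1.69  1.31  1.99 -1.22] emax 0.0385 rot 90
[ 571. -230.  115.] [ 0.04  1.01 -0.28  1.76  1.4   1.88 -1.3 ] emax 0.0047 rot 0
tilt first
[543 -44 100] [ 0.63  0.59 -0.83  1.96  0.57  0.85 -2.56] emax 0.0000 rot 0
[541 -46 220] [ 0.75  0.43 -0.96  1.86  0.4   1.06 -2.41] emax 0.0000 rot 0
[ 593 -100  220] [-0.17  0.87 -0.26  1.67  1.24  1.99 -1.14] emax 0.0815 rot 129
[ 593 -133  175] [-0.13  0.93 -0.23  1.69  1.27  1.94 -1.19] emax 0.0005 rot 0
[ 571. -230.  115.] [-0.02  1.   -0.18  1.76  1.36  1.81 -1.29] emax 0.0000 rot 0
```

>>> step_arm(
  motion=[
    [0, 0, 0, 0, 0, -0.01, 1],
    [0, 0, 0, 0, 0, -0.02, 1],
    [0, 0, 0, 0, 0, -0.03, 1],
    [0, 0, 0, 0, 0, -0.04, 1],
    [0, 0, 0, 0, 0, -0.04, 1],
    [0, 0, 0, 0, 0, -0.04, 1],
    [0, 0, 0, 0, 0, -0.03, 1],
    [0, 0, 0, 0.03, 0.02, 0, 1],
    [-0.0773, -0.06, -0.0773, 0, 0, 0, 1],
    [-0.0773, -0.06, -0.0773, 0, 0, 0, 1],
    [-0.0773, -0.06, -0.0773, 0, 0, 0, 1],
    [-0.0773, -0.06, -0.0773, 0, 0, 0, 1],
    [-0.0773, -0.06, -0.0773, 0, 0, 0, 1],
    [-0.0773, -0.06, -0.0773, 0, 0, 0, 1],
    [0, 0, 0, 0, 0, 0, 1],
  ],
)

```text
time: 11.6
tool_pos: [561.3, -72.9, 215.9]
orientation: [0.176, 0.958, 0.002, -0.225]
contact_force: [0.3, 1.4, -2.6]
opening: 0.456
```

```bash
cat > t2.py <<'E'
from sim import *
R0,p,s=cur(); q=np.array(s["joints"]); print(s["opening"],p,s["contact_force"]); fin=tool(-103,90,1)
for P in([593,-133,200],[600,-60,230],[640,-80,230],[600,-120,280]):
    print(P); plan(fin,P,0); run(q,[(fin,P),(fin,[570.6,-229.9,115])])
E
python3 t2.py
```

```text
0.4564276439861873 [561.27773419 -72.92706939 215.94169355] [ 0.29436332  1.35746332 -2.64772803]
[593, -133, 200]
rotvec [-0.929 -0.725 -0.921] deg 85.7 shift_tool [15.9 44.4 70.4] tgt [ 588.7 -151.5  200. ] joints [ 0.42  0.7  -0.85  1.5   0.63  1.76 -2.1 ] t 11.6
[ 593 -133  200] [-0.09  0.9  -0.3   1.69  1.29  1.99 -1.17] emax 0.0573 rot 86
[ 571. -230.  115.] [ 0.02  1.   -0.24  1.76  1.38  1.86 -1.29] emax 0.0000 rot 0
[600, -60, 230]
rotvec [-0.929 -0.725 -0.921] deg 85.7 shift_tool [-14.1  34.8  -2.3] tgt [595.7 -78.5 230. ] joints [ 0.42  0.7  -0.85  1.5   0.63  1.76 -2.1 ] t 11.6
[600 -60 230] [-0.28  0.86 -0.17  1.63  1.18  1.99 -1.09] emax 0.0811 rot 86
[ 571. -230.  115.] [-0.09  0.99 -0.09  1.76  1.32  1.75 -1.27] emax 0.0000 rot 0
[640, -80, 230]
rotvec [-0.929 -0.725 -0.921] deg 85.7 shift_tool [-14.1  78.3   8.2] tgt [635.7 -98.5 230. ] joints [ 0.42  0.7  -0.85  1.5   0.63  1.76 -2.1 ] t 11.6
[640 -80 230] [-0.24  0.9  -0.16  1.54  1.24  1.98 -1.02] emax 0.0833 rot 86
[ 571. -230.  115.] [-0.08  0.99 -0.1   1.76  1.32  1.76 -1.27] emax 0.0000 rot 0
[600, -120, 280]
rotvec [-0.929 -0.725 -0.921] deg 85.7 shift_tool [-64.1  48.3  56.2] tgt [ 595.7 -138.5  280. ] joints [ 0.42  0.7  -0.85  1.5   0.63  1.76 -2.1 ] t 11.6
[ 600 -120  280] [-0.17  0.78 -0.21  1.67  1.27  1.98 -1.02] emax 0.0818 rot 86
[ 571. -230.  115.] [-0.04  0.99 -0.15  1.76  1.34  1.79 -1.28] emax 0.0000 rot 0
```

>>> step_arm(
  motion=[
    [-0.0775, -0.0604, -0.0768, 0, 0, 0, 1],
    [-0.0775, -0.0604, -0.0768, 0, 0, 0, 1],
    [-0.0775, -0.0604, -0.0768, 0, 0, 0, 1],
    [-0.0775, -0.0604, -0.0768, 0, 0, 0, 1],
    [-0.0775, -0.0604, -0.0768, 0, 0, 0, 1],
    [-0.0775, -0.0604, -0.0768, 0, 0, 0, 1],
    [-0.0775, -0.0604, -0.0768, 0, 0, 0, 1],
    [-0.0775, -0.0604, -0.0768, 0, 0, 0, 1],
    [-0.0775, -0.0604, -0.0768, 0, 0, 0, 1],
    [-0.0775, -0.0604, -0.0768, 0, 0, 0, 1],
    [-0.0775, -0.0604, -0.0768, 0, 0, 0, 1],
    [-0.0775, -0.0604, -0.0768, 0, 0, 0, 1],
    [0, 0, 0, 0, 0, 0, 1],
    [0, 0, 0, 0, 0, 0, 1],
  ],
)

```text
time: 13.0
tool_pos: [561.0, -76.5, 218.0]
orientation: [0.44, 0.556, 0.437, -0.553]
contact_force: [-0.2, 0.5, -2.2]
opening: 0.457
```

```bash
cat > t3.py <<'E'
from h import *
R0,p,s=cur(); print(s["opening"],p,s["contact_force"]); plan(tool(-103,90,1),[570.6,-229.9,115],0)
E
python3 t3.py
```

```text
0.45675713229905024 [561.01791181 -76.47022118 217.96034757] [-0.20280695  0.49456487 -2.2113022 ]
rotvec [-0.005 -0.    -0.006] deg 0.5 shift_tool [103.   43.9 166.3] tgt [ 566.3 -248.4  115. ] joints [-0.34  0.85 -0.1   1.71  1.05  1.96 -1.12] t 13.0
```

```bash
cat > look.py <<'E'
from h import *
import sys
R0,p,s=cur(); M=p-12*R0[:,2]; print("mid est",M.round(1),"hole dir",(-R0[:,0]).round(3))
o=[]
for n in("top","scene"):
    im=robot.capture(n); u,v=proj(n,M+[0,0,30])[0]; u,v=int(u),int(v); print(n,u,v)
    c=im[v-22:v+23,u-25:u+25]; o.append(cv2.resize((255*(c/255.)**2).astype(np.uint8),(400,360),interpolation=cv2.INTER_CUBIC))
    print(cv2.cvtColor(im,cv2.COLOR_RGB2GRAY)[v-8:v+9:2,u-12:u+13:2])
save(sys.argv[1],np.hstack(o))
E
python3 look.py c3
```

```text
mid est [563.8 -64.8 218. ] hole dir [-0.006  0.001  1.   ]
top 329 187
[[ 51  47  38 253 255 255 254 246 237 161  69  48  50]
 [ 54  52  50 255 255 255 255 255 255 255 255 254 191]
 [ 54  52  50 255 255 255 253 251 255 255 255 255 175]
 [ 52  52 163 253 255 186 226 229 155 255 255 255 119]
 [ 52  53 253 255 255 255 255 254 252 254 255 255  72]
 [ 49  53 255 255 255 255 255 255 255 255 255 255  54]
 [ 51  52 255 252 255 254 255 255 255 255 247 203  52]
 [ 52 129 255 255 254 255 255 255 255 255 255 144  52]
 [ 68 177 254 255 255 252 255 254 254 255 255  87  52]]
scene 308 178
[[ 66  65  66  67  66  67  67  69  67  66  71 120 177]
 [ 67  65  65  65  68  73  85  73  65  68  66  67  67]
 [ 65  65  89 167 212 231 249 225 119  68  68  68  65]
 [ 65 110 240 249 248 248 248 248 252 155  71  66  69]
 [ 67 229 249 247 247 222 232 231 248 251 216  97  66]
 [ 94 251 248 247 248 237 229 239 247 247 249 247  94]
 [ 90 214 248 247 246 247 248 247 243 246 249 222  95]
 [ 91 193 203 237 247 246 242 244 248 235 193 185  88]
 [ 85 175 187 198 218 248 249 241 204 189 192 187  94]]
```

View pics/c3.png

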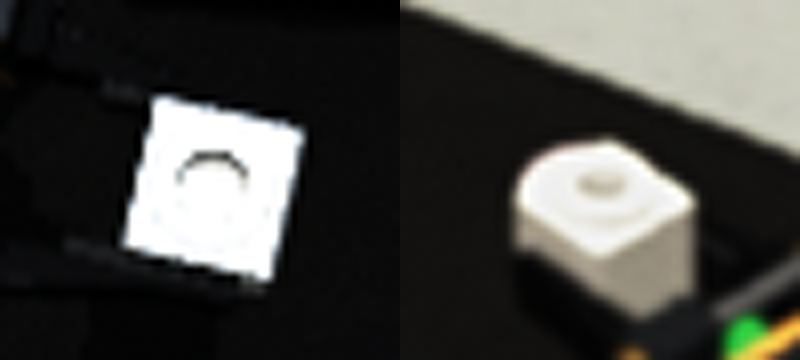

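Both crops show the hole mouth facing up: a shadowed arc at top crop (212,165) and a depression at scene crop (600,183). Before lowering, I check clearance under the wrist camera.

```bash
cat > t.py <<'E'
from sim import *
print("multimeter", onz("top",[(321,133),(382,136),(382,166),(321,163)],47).round(0)[:,:2].tolist())
R0,p,s=cur(); q=np.array(s["joints"]); F=np.array([570.6,-229.9,115])
for az in(-103,-90,-80):
    T=tool(az,90,1); print(az); plan(T,F+0,7); run(q,[(T,[575,-120,180]),(T,F-7*T[:,2])])
    TCP=F+12*T[:,2]; print("cam",(TCP+T@[67.6,-1.7,-162.3]).round(0), "flange",(TCP-T[:,2]*313).round(0))
E
python3 t.py
```

```text
multimeter [[742.0, -43.0], [733.0, -206.0], [652.0, -204.0], [660.0, -43.0]]
-103
rotvec [-0.006  0.    -0.007] deg 0.6 shift_tool [103.6  43.3 158.9] tgt [ 567.9 -241.6  115. ] joints [-0.34  0.85 -0.1   1.71  1.05  1.97 -1.12] t 13.1
[ 575 -120  180] [-0.27  0.9  -0.06  1.73  1.17  1.84 -1.18] emax 0.0000 rot 5
[ 572. -223.  115.] [-0.16  0.99 -0.01  1.76  1.27  1.7  -1.25] emax 0.0000 rot 0
cam [603. -83.  47.] flange [638.  63. 115.]
-90
rotvec [-0.233  0.001 -0.007] deg 13.4 shift_tool [103.6   9.1 164.9] tgt [ 570.6 -241.9  115. ] joints [-0.34  0.85 -0.1   1.71  1.05  1.97 -1.12] t 13.1
[ 575 -120  180] [-0.3   0.85 -0.08  1.88  1.33  1.74 -1.24] emax 0.0000 rot 17
[ 571. -223.  115.] [-0.18  0.95 -0.01  1.91  1.46  1.61 -1.36] emax 0.0000 rot 0
cam [569. -80.  47.] flange [571.  71. 115.]
-80
rotvec [-0.408  0.002 -0.007] deg 23.4 shift_tool [103.6 -17.6 164.2] tgt [ 572.7 -241.7  115. ] joints [-0.34  0.85 -0.1   1.71  1.05  1.97 -1.12] t 13.1
[ 575 -120  180] [-0.31  0.83 -0.09  1.99  1.46  1.67 -1.31] emax 0.0000 rot 27
[ 569. -223.  115.] [-0.18  0.94 -0.01  2.03  1.62  1.57 -1.46] emax 0.0000 rot 0
cam [543. -82.  47.] flange [518.  67. 115.]
```

>>> step_arm(
  motion=[
    [-0.117, 0, -0.003, 0, 0, 0, 1],
    [-0.117, 0, -0.003, 0, 0, 0, 1],
    [0, 0, 0, 0, 0, 0, 1],
    [0, 0, 0, 0.01, 0.001, 0.03, 1],
    [0, 0, 0, 0.02, 0.002, 0.03, 1],
    [0, 0, 0, 0.02, 0.002, 0.03, 1],
    [0, 0, 0, 0.02, 0.002, 0.03, 1],
    [0, 0, 0, 0.015, 0.001, 0.02, 1],
    [0, 0, 0, 0.01, 0.001, 0.015, 1],
    [0, 0, 0, 0.005, 0, 0.006, 1],
    [0, 0, 0, 0, 0, 0, 1],
    [0, 0, 0, 0, 0, 0, 1],
    [0, 0, 0, 0, 0, 0, 1],
  ],
)

```text
time: 14.4
tool_pos: [571.0, -236.0, 118.9]
orientation: [0.502, 0.497, 0.501, -0.5]
contact_force: [-0.7, -0.5, -2.5]
opening: 0.456
```

```bash
cat > t3.py <<'E'
from h import *
R0,p,s=cur(); print(s["opening"],p,s["contact_force"],"hole dir",(-R0[:,0]).round(4)); plan(tool(-90,90,1),[570.6,-229.9,115],7)
E
python3 t3.py
```

```text
0.4556125533937463 [ 571.00508962 -235.99319944  118.90722208] [-0.74761533 -0.53003598 -2.49517537] hole dir [0.002  0.0025 1.    ]
rotvec [0.006 0.002 0.002] deg 0.4 shift_tool [ 3.9 -0.4  5.9] tgt [ 570.6 -241.9  115. ] joints [-0.18  0.93 -0.04  1.93  1.39  1.66 -1.3 ] t 14.4
```

>>> step_arm(
  motion=[
    [0.003, 0.001, 0, 0.002, 0, 0.003, 1],
    [0.003, 0.001, 0, 0.002, 0, 0.003, 1],
    [0, 0, 0, 0, 0, 0, 1],
    [0, 0, 0, 0, 0, 0, 1],
    [0, 0, 0, 0, 0, 0, 1],
    [0, 0, 0, 0, 0, 0, 1],
  ],
)

```text
time: 15.0
tool_pos: [570.2, -243.5, 114.6]
orientation: [-0.499, -0.499, -0.5, 0.502]
contact_force: [-0.3, 0.0, -2.3]
opening: 0.454
```

```bash
cat > fin.py <<'E'
from h import *
R0,p,s=cur(); print(s["time"],s["opening"],p,s["contact_force"],"hole",(-R0[:,0]).round(4),"qv",abs(s["qvel"]).max()); M=p-12*R0[:,2]; print("mid",M.round(1)); 
n=np.array([np.cos(np.radians(77)),np.sin(np.radians(77)),0]); I=np.array([534.6,-385.7,115])+60*n
d=M-I; print("ahead",d@n,"lateral",d@[-n[1],n[0],0],"dz",d[2])
t=robot.capture("top"); g=cv2.cvtColor(t,cv2.COLOR_RGB2GRAY); u,v=proj("top",M+[0,0,26])[0].astype(int)
m=np.zeros_like(g); m[v-18:v+19,u-18:u+19]=(g[v-18:v+19,u-18:u+19]>200); cs,_=cv2.findContours(m,0,2); c=max(cs,key=cv2.contourArea)
r=cv2.minAreaRect(onz("top",c.reshape(-1,2),139)[:,:2].astype(np.float32)); print("top rect",(u,v),r)
sc=robot.capture("scene"); a,b=proj("scene",M)[0].astype(int)
A=cv2.resize(t[v-50:v+50,u-60:u+70],(390,300),interpolation=cv2.INTER_CUBIC); B=cv2.resize(sc[b-50:b+50,a-65:a+65],(390,300),interpolation=cv2.INTER_CUBIC)
save("fin",np.vstack([np.hstack([A,B])]))
E
python3 fin.py
```

```text
15.0 0.45431611187467535 [ 570.2086093  -243.47910969  114.56548767] [-0.30500539  0.02820677 -2.34427369] hole [0.0034 0.0015 1.    ] qv 0.0016941506201763141
mid [ 570.2 -231.5  114.5]
ahead 98.28467164057396 lateral -0.03112629264055048 dz -0.4526586035712086
top rect (np.int64(399), np.int64(191)) ((570.3216552734375, -232.75709533691406), (40.68703842163086, 41.2315559387207), 89.85597229003906)
```

View pics/fin.png

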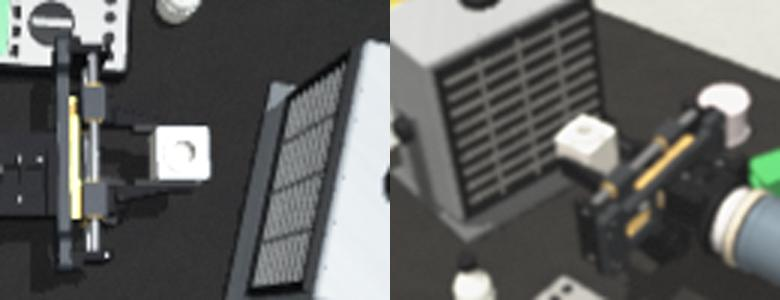

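The final crops show the spacer upright with the hole up (left crop (182,153)), held by the fingertips clear of the grille and the bench. I'll nudge it back 2 mm, check the other objects, and hand in.

>>> step_arm(
  motion=[
    [0, 0, 0, 0, 0, -0.002, 1],
    [0, 0, 0, 0, 0, 0, 1],
    [0, 0, 0, 0, 0, 0, 1],
    [0, 0, 0, 0, 0, 0, 1],
    [0, 0, 0, 0, 0, 0, 1],
  ],
)

```text
time: 15.6
tool_pos: [570.2, -241.6, 114.6]
orientation: [-0.499, -0.499, -0.5, 0.502]
contact_force: [-0.6, 0.1, -2.9]
opening: 0.456
```

```bash
python3 fin.py; python3 - <<'E'
from h import *
t0=np.load("pics/top0.npy"); t=robot.capture("top")
for n,(x0,y0,x1,y1) in dict(sleeves=(195,215,270,250),driver=(215,140,300,175),meter=(318,130,350,168),green=(336,242,362,272),bk2=(272,258,304,288),reel=(376,265,404,294),bottle=(390,128,410,152)).items():
    d=abs(t[y0:y1,x0:x1].astype(int)-t0[y0:y1,x0:x1]).max(-1); print(n,"changed px",(d>60).sum(),"of",d.size)
robot.close_job()
E
```

```text
15.6 0.4559658271657641 [ 570.1834439  -241.58456636  114.55134431] [-0.56612743  0.09203723 -2.87384817] hole [0.0034 0.0016 1.    ] qv 0.001142097904118116
mid [ 570.2 -229.6  114.5]
ahead 100.12528482223613 lateral 0.4183067527749798 dz -0.4677046794725044
top rect (np.int64(398), np.int64(191)) ((570.2926025390625, -231.71337890625), (38.378902435302734, 41.85720443725586), 88.83724212646484)
sleeves changed px 2379 of 2625
driver changed px 0 of 2975
meter changed px 0 of 1216
green changed px 0 of 780
bk2 changed px 391 of 960
reel changed px 0 of 812
bottle changed px 0 of 480
the job is handed in; nothing more can be done
```

I pressed the extractor button, then picked up the spacer, and it is now held still with its hole facing straight up in front of the grille. The job is handed in at about 15.7 s of the 64 s allowed.

- **Button:** I pressed until it stopped moving, at about 236 mm with 18 N, then lifted clear. I took its spring-back from the clean release and did not check it in a picture. My one attempt to check it in the top camera right after the release gave nothing usable.
- **Hole end:** A wrist picture showed the hole at the end facing the robot. After turning the spacer, both the top and scene cameras showed the hole mouth facing up.
- **Final pose:** The hole points up to within about 0.2°. From the arm's pose, the spacer's middle is 100 mm ahead of the grille's middle, less than 1 mm off to the side and 0.5 mm low. A separate fit in the top camera puts it about 2 mm closer to the grille. The grip is steady and the force reading is about the spacer's own weight.
- **Other objects:** The screwdriver, green look-alike, solder reel, bottle and the visible part of the multimeter are unchanged in the top picture.
- **Not confirmed:** The image areas around the two sleeves and one black look-alike did change. I believe the arm or its shadow was covering them, since I planned no move near them, but I did not verify that. I did not compare the other black look-alike.
- **Joint limits:** Some joints ran right up to their range limits while I was viewing the spacer. Every reading I took stayed inside the range.

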